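Put away the microscope's parts

TASK

The microscope has been stripped for cleaning. Put its parts away: the two black eyepieces together in the round dish, the two metal objectives in the tray with two bays, one in each bay, and the slide box flat in the long undivided tray, lying along it. Eyepieces and objectives stand upright on the tray's floor just as they stand now, the slide box stays the same side up, and the small amber oil bottle and the white-capped specimen jar stay where they are.

Things in the scene. Friction and masses are not known exactly. Their poses are not given: they have to be found in the camera images.
- eyepiece_a: microscope eyepiece, black, round and waisted, standing upright: the lower 18 mm is a 30 mm diameter tube with a steel band, then to a 44 mm height a 36 mm diameter head, its top slightly narrowed to 32 mm with a lens in it; 48 mm tall in all, about 70 g. One of two alike. Origin: centre of its underside; z is up along its axis.
- eyepiece_b: microscope eyepiece, black, round and waisted, standing upright: the lower 18 mm is a 30 mm diameter tube with a steel band, then to a 44 mm height a 36 mm diameter head, its top slightly narrowed to 32 mm with a lens in it; 48 mm tall in all, about 70 g. One of two alike. Origin: centre of its underside; z is up along its axis.
- objective_short: microscope objective lens, bare metal, standing upright with its narrow nose up: plain cylinder 28 mm in diameter from the bottom to 40 mm height, then a cone and a 16 mm diameter nose, 50 mm tall in all, about 90 g; the shorter of the two objectives. Origin: centre of its underside; z is up along its axis.
- objective_long: microscope objective lens, bare metal, standing upright with its narrow nose up: plain cylinder 28 mm in diameter from the bottom to 56 mm height, then a cone and a 16 mm diameter nose, 66 mm tall in all, about 90 g; the longer of the two objectives. Origin: centre of its underside; z is up along its axis.
- slide_box: closed grey box for microscope slides, 84 mm long (its x), 40 mm wide (its y), 34 mm high (its z, up), with a paper label on top, about 90 g. Origin: centre of its underside.
- dish: round steel dish, fixed: 132 mm across at the rim, 18 mm high, flat inner floor 5 mm above the table and about 120 mm across. Origin: centre of its underside. Place of the two eyepieces, side by side.
- bay_tray: rectangular steel tray, fixed, 58 mm (its x) by 112 mm (its y), 18 mm high, walls 4 mm, inner floor 5 mm above the table. A 4 mm divider as high as the walls parts it into two bays, each 50 by 50 mm, their centres at y = +27 and -27 mm in the tray's frame. Origin: centre of its underside; z up. Place of the two objectives, one a bay.
- long_tray: rectangular steel tray without divider, fixed, 74 mm (its x) by 128 mm (its y), 18 mm high, walls 4 mm, inner room 66 by 120 mm, inner floor 5 mm above the table. Origin: centre of its underside; z up. Place of the slide box, its length along the tray's y.
- oil_bottle: small amber oil bottle, black cap, 30 mm in diameter, 62 mm tall. A bystander that stays where it stands, loose and easily knocked over. Origin: centre of its underside.
- specimen_jar: clear specimen jar with white cap, 42 mm in diameter, 54 mm tall. A bystander that stays where it stands, loose and easily knocked over. Origin: centre of its underside.
There are look-alikes about, which are no part of the job. Leave any purple look-alike of the objective_long alone. What is shaped like the dish but green or pink is not meant.

How it is judged:
At the end, for the whole second after the job is handed in: Upright (0.12 rad), on the tray floor (underside at 2-9 mm), at rest: eyepieces within 47 mm of the dish centre; one objective per bay, axis 13-42 mm from the divider and within 14 mm of the middle line; slide box within 17 mm across, 22 mm along and 0.35 rad of the long tray (horizontal distance between each of eyepiece_a, eyepiece_b and dish below 0.047 m and z of eyepiece_a in the frame of dish between 0.002 and 0.009 m and linear speed of each of eyepiece_a, eyepiece_b, objective_short, objective_long, slide_box below 0.02 m/s and angular speed of each of eyepiece_a, eyepiece_b, objective_short, objective_long, slide_box below 0.2 rad/s and angle between each of eyepiece_a, eyepiece_b, objective_short, objective_long, slide_box's own z axis and vertical below 0.12 rad and z of eyepiece_b in the frame of dish between 0.002 and 0.009 m and x of objective_short in the frame of bay_tray between -0.014 and 0.014 m and z of objective_short in the frame of bay_tray between 0.002 and 0.009 m and x of objective_long in the frame of bay_tray between -0.014 and 0.014 m and z of objective_long in the frame of bay_tray between 0.002 and 0.009 m and ((y of objective_short in the frame of bay_tray between -0.042 and -0.013 m and y of objective_long in the frame of bay_tray between 0.013 and 0.042 m) or (y of objective_short in the frame of bay_tray between 0.013 and 0.042 m and y of objective_long in the frame of bay_tray between -0.042 and -0.013 m)) and x of slide_box in the frame of long_tray between -0.017 and 0.017 m and y of slide_box in the frame of long_tray between -0.022 and 0.022 m and z of slide_box in the frame of long_tray between 0.002 and 0.009 m and angle between the x axis of slide_box and the y axis of long_tray, either way round below 0.35 rad); the robot touches nothing.
It fails at once if the oil bottle is moved more than 20 mm or tipped over (distance of oil_bottle from where it was at the start of the episode above 0.02 m or angle between oil_bottle's own z axis and vertical above 0.35 rad).
It fails at once if the specimen jar is moved more than 20 mm or tipped over (distance of specimen_jar from where it was at the start of the episode above 0.02 m or angle between specimen_jar's own z axis and vertical above 0.35 rad).
It also fails if it takes over 128 s, if anything falls off the work surface, if the arm or the gripper's body presses on something with over 40 N, if the wrist force passes 120 N, or if a joint passes its speed limit or range.

ROBOT

A 7-joint arm with a two-finger parallel gripper is mounted at the origin on the work surface. World frame = base frame: x ahead of the robot, y to its left, z up, the work surface at z = 0. Lengths are in m, angles in rad, forces in N, time in s.
With the tool pointing down it reaches from about 0.375 to 0.925 m from the base axis. Payload 3.1 kg.
Tool frame: the origin (TCP) lies midway between the tips of the shut fingers; the grasp point (between the pads) lies 19 mm behind it (pinch_z is the distance from the TCP to the grasp point, in m); x points along the fingers, y is the direction in which the jaws open and shut, and the axes are right-handed (so a half turn about x gives the same grasp; the last joint's range is limited). The gripper opens to 85 mm and grips with 20 to 120 N. Pads are 22 mm wide; open, the fingers measure 114 mm over their backs; the gripper's body (76 mm by 85 mm) begins 54 mm behind the grasp point. The pads swing forward as they close: fully open they stand 13 mm farther back than shut.
Start: joints at [-1.439, 0.383, 0.044, 1.598, -0.018, 1.161, -0.05], TCP at [0.148, 0.633, 0.231] pointing down, gripper open.
Joint ranges: [-2.61, 2.61], [-0.41, 2.15], [-1.48, 1.57], [0, 2.5], [-1.57, 4.71], [0.05, 1.97], [-2.85, 2.85]. Speed limits (rad/s): [2.79, 2.79, 3.14, 3.14, 3.14, 3.14, 3.14].

INTERFACE

Orientations are given as a unit quaternion [w, x, y, z].
In Python, from rig import sense, grab_frame, camera_info, hand_in, pinch_z gives the robot as it stands. The module is installed in compiled form; this text tells all that it offers.
- The arm moves only by the shell command python3 -m jog 'ROWS' [OPENING] [FORCE]. ROWS is JSON, a list of rows, each a list of 4 numbers: the shift along the tool's x, y, z in m, then the turn about the tool's x in rad. A call has 1 to 20 rows; each row shifts and turns the commanded pose from where the row before left it, along the tool's axes as they then stand; what a row does not reach is not made up. A row lasts 1/12 s, in which the tool goes at most 41.7 mm and 7.16 degrees, less where a joint would pass 70% of its speed; a pose out of reach is approached as far as the arm can. A call with a gripper value outside its range is refused whole. OPENING is the opening, from 0 (shut) to 1 (fully open), set as the call begins (- or left out, the last holds). The fingers move at their own pace and stop on an object; FORCE is the grip in N (left out, the last holds). Time passes only in rows, so rows that do not move let the fingers close. It gives the time, the measured TCP pose, the force and the opening at its end, in the units of the state.
- sense(): the state, without advancing time (a new reading comes with each control period).
- grab_frame(name): name is "side" or "top" or "wrist"; returns the picture (400x640x3 uint8, blue, green, red); there is no depth.
- camera_info(name): a dict with "fx", "fy", "cx", "cy" (pixels), "rvec" (rotation vector, rad) and "tvec" (3), from world to camera coordinates, as OpenCV has them. Camera axes: x right, y down, z forward; pixel columns grow to the right and rows downward; lengths in m; the calibration is good to about 2 mm. A picture is of the moment at which its call begins: read the wrist's pose just before it. camera_info takes no time and is no camera call; for the wrist camera it gives the pose at the moment of the call.
- hand_in(): hands the job in, once; it reports no verdict.
The state is a dict: "time": time; "joint_positions": joint angles; "joint_vel": joint speeds; "tau": joint torques, N m; "tcp_pos": TCP position; "tool_rot": TCP orientation; "ft_force": force on the tool from outside, world axes, zero at the start; "ft_torque": the same for the moment, N m; "gripper_width": finger opening in m.
Only numpy, scipy, OpenCV 4.12 (cv2) and the standard library are available. Lean on these libraries where they do the work, as an engineer would, in place of code of your own. Each camera call takes 0.05 s, during which the arm holds its last target. There are 200 camera calls.

## Working session

There is one attempt and no reset: what is moved stays moved. The work goes in short steps, Python scripts to look and compute and a shell command to move; the robot and the scene stay as the last step left them, time stands still between calls to the robot, and variables do not carry over. Pictures are saved under pics/ and viewed, about 12 in all and at most 16, crops included, and the job is handed in when it is done.

```bash
mkdir -p pics; python3 - <<'E'
from rig import *
import cv2
for n in("top","side"):
    cv2.imwrite(f"pics/{n}0.png",grab_frame(n)); print(camera_info(n))
s=sense();print(s["tcp_pos"],s["tool_rot"],s["gripper_width"],s["time"],pinch_z)
E
```

```text
{'fx': 476.78911347349754, 'fy': 476.78911347349754, 'cx': 322.20490685733904, 'cy': 194.8745668218866, 'rvec': array([ 2.14836042, -2.20635375,  0.09324578]), 'tvec': array([0.02739255, 0.59535013, 1.13193656])}
{'fx': 451.65138902958955, 'fy': 451.65138902958955, 'cx': 327.33075269511517, 'cy': 195.54886756605129, 'rvec': array([ 2.10388561, -0.71123648,  0.3764931 ]), 'tvec': array([-0.46103593,  0.25288753,  0.84369082])}
[0.14786141 0.6320637  0.22998747] [ 0.70238473  0.08017838  0.70250962 -0.08189844] 0.08523542654573968 0.1 0.0187
```

View pics/top0.png

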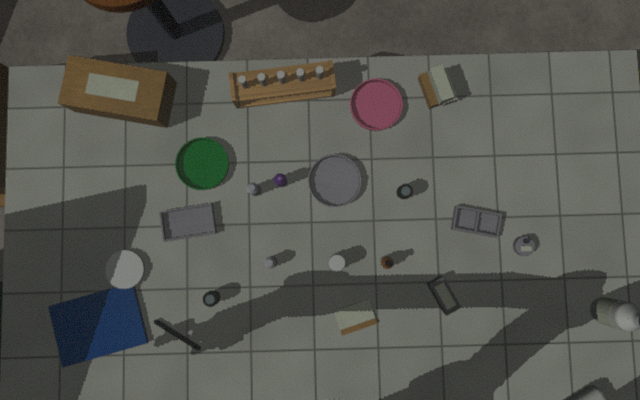

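View pics/side0.png

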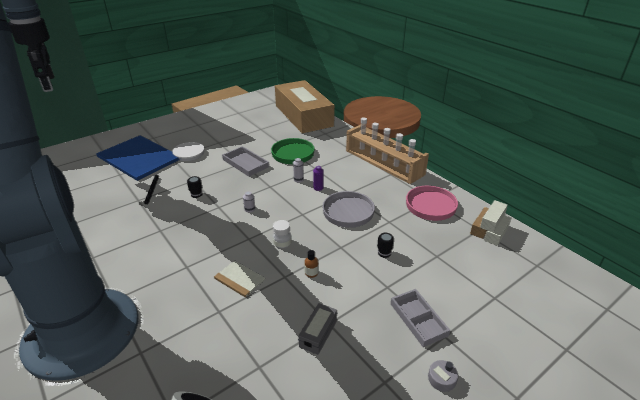

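Top view shows the eyepieces at about (405,191) and (211,298), and the objectives at (253,188) and (270,262). The purple look-alike is at (281,180). The dish is at (336,180), the bay tray at (478,220), the long tray at (190,221) and the slide box at (443,294). The oil bottle is at (387,262) and the jar at (337,262). I'll zoom in to refine these.

```bash
cat > h.py <<'E'
import numpy as np, cv2
from rig import *
from scipy.spatial.transform import Rotation as Ro
def ray(name,uv,z,ci=None):
    c=ci or camera_info(name); R,_=cv2.Rodrigues(c["rvec"]); o=-R.T@np.array(c["tvec"])
    d=R.T@np.array([(uv[0]-c["cx"])/c["fx"],(uv[1]-c["cy"])/c["fy"],1]); return (o+d*(z-o[2])/d[2])
def proj(name,p,ci=None):
    c=ci or camera_info(name); K=np.array([[c["fx"],0,c["cx"]],[0,c["fy"],c["cy"]],[0,0,1]])
    return cv2.projectPoints(np.float64([p]),c["rvec"],c["tvec"],K,None)[0].ravel()
def tool():
    s=sense(); q=s["tool_rot"]; R=Ro.from_quat([q[1],q[2],q[3],q[0]]).as_matrix(); return np.array(s["tcp_pos"]),R,s
def go(target,yawdir=None):
    """print tool-axes shift to bring TCP to target; turn about x to bring jaw axis to heading"""
    p,R,s=tool(); print("shift",(R.T@(np.array(target)-p)).round(4),"tcp",p.round(4),"w",round(s["gripper_width"],4),"t",s["time"])
    h=np.arctan2(R[1,1],R[0,1]); print("jaw heading",h.round(3),"tool x",R[:,0].round(3),"y",R[:,1].round(3),"z",R[:,2].round(3))
E
python3 - <<'E'
from h import *
im=cv2.imread("pics/top0.png"); c=im[130:330,150:550]
c=cv2.resize(c,None,fx=2,fy=2,interpolation=cv2.INTER_CUBIC); c=np.clip(c.astype(float)*1.7,0,255).astype(np.uint8)
cv2.imwrite("pics/top0z.png",c)
for n,u,z in [("eyeA",(405,191),.046),("eyeB",(211,298),.046),("obj1",(253,188),.05),("obj2",(270,262),.05),("purple",(281,180),.06),("dish",(336,180),.018),("bay",(478,220),.018),("long",(190,221),.018),("box",(443,294),.034),("oil",(387,262),.06),("jar",(337,262),.054)]:
    print(n,ray("top",u,z).round(3))
go([.5,0,.2])
E
```

```text
eyeA [ 0.598 -0.186  0.046]
eyeB [0.359 0.278 0.046]
obj1 [0.615 0.176 0.05 ]
obj2 [0.439 0.138 0.05 ]
purple [0.631 0.108 0.06 ]
dish [ 0.632 -0.023  0.018]
bay [ 0.525 -0.366  0.018]
long [0.541 0.335 0.018]
box [ 0.352 -0.268  0.034]
oil [ 0.432 -0.135  0.06 ]
jar [ 0.435 -0.019  0.054]
shift [ 0.0313 -0.5352  0.4868] tcp [0.1479 0.6321 0.23  ] w 0.0852 t 0.1
jaw heading 1.341 tool x [-0.    -0.002 -1.   ] y [ 0.228  0.974 -0.002] z [ 0.974 -0.228  0.   ]
```

View pics/top0z.png

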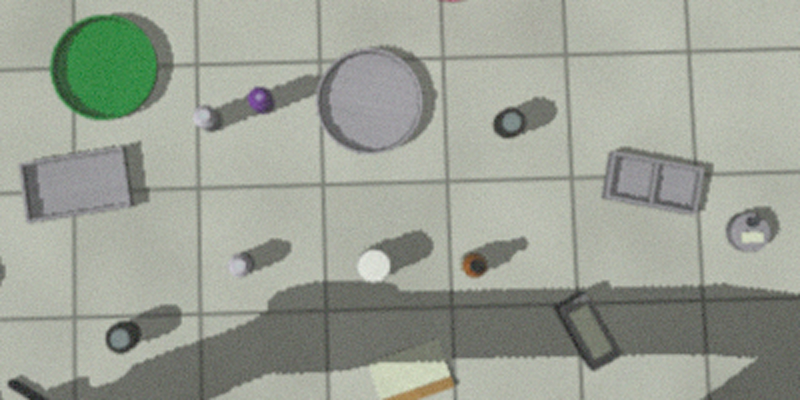

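```bash
python3 - <<'E'
from h import *
f=lambda u,z: ray("top",(150+u[0]/2,130+u[1]/2),z)[:2]
for n,u,z in [("eyeA",(511,121),.048),("eyeB",(120,338),.048),("long",(205,116),.066),("short",(238,263),.05),("dish",(371,100),.018)]: print(n,f(u,z).round(3))
for n,z,P in [("bay",.018,[(614,149),(711,163),(700,213),(604,200)]),("long",.018,[(22,164),(127,146),(133,205),(28,221)]),("box",.034,[(557,306),(582,293),(620,355),(594,369)])]:
    Q=np.float32([f(p,z) for p in P]); r=cv2.minAreaRect(Q); b=cv2.boxPoints(r); e=max([b[1]-b[0],b[2]-b[1]],key=np.linalg.norm)
    print(n,Q.mean(0).round(4),np.round(r[1],3),"long-axis heading",np.arctan2(e[1],e[0]).round(3))
go([.34,.278,.23])
E
```

```text
eyeA [ 0.599 -0.187]
eyeB [0.357 0.28 ]
long [0.613 0.175]
short [0.44  0.141]
dish [ 0.632 -0.022]
bay [ 0.5236 -0.3669] [0.123 0.063] long-axis heading 1.4
long [0.5391 0.3378] [0.072 0.131] long-axis heading -1.446
box [ 0.349  -0.2705] [0.086 0.035] long-axis heading 0.495
shift [ 0.0007 -0.301   0.2677] tcp [0.1479 0.6321 0.23  ] w 0.0852 t 0.1
jaw heading 1.341 tool x [-0.    -0.002 -1.   ] y [ 0.228  0.974 -0.002] z [ 0.974 -0.228  0.   ]
```

```bash
python3 -m jog '[[0,-0.0252,0.0238,0],[0,-0.0252,0.0238,0],[0,-0.0252,0.0238,0],[0,-0.0252,0.0238,0],[0,-0.0252,0.0238,0],[0,-0.0252,0.0238,0],[0,-0.0252,0.0238,0],[0,-0.0252,0.0238,0],[0,-0.0252,0.0238,0],[0,-0.0252,0.0238,0],[0,-0.0252,0.0238,0],[0,-0.0252,0.0238,0],[0,0,0,0],[0,0,0,0]]' 1 40
python3 - <<'E'
from h import *
ci=camera_info("wrist"); cv2.imwrite("pics/w1.png",grab_frame("wrist")); go([.357,.28,.2])
print(proj("wrist",[.357,.28,.048],ci), proj("wrist",[.357,.28,.0],ci)); import json; print(ci)
E
```

```text
time: 1.27
tcp_pos: [0.3582, 0.271, 0.231]
tool_rot: [0.702, 0.083, 0.702, -0.083]
ft_force: [-1.1, 0.5, -0.4]
gripper_width: 0.0853
shift [ 0.031   0.0069 -0.0018] tcp [0.3572 0.2729 0.231 ] w 0.0856 t 1.3167
jaw heading 1.339 tool x [-0.001  0.    -1.   ] y [0.23  0.973 0.   ] z [ 0.973 -0.23  -0.001]
[325.96726801 170.86821222] [325.01307794 161.19980884]
{'fx': 331.1414181979011, 'fy': 331.1414181979011, 'cx': 318.10701473650334, 'cy': 198.17359147190078, 'rvec': array([-2.26424363, -1.78410491, -0.28129564]), 'tvec': array([-0.34787937, -0.31001121,  0.29013692])}
```

View pics/w1.png

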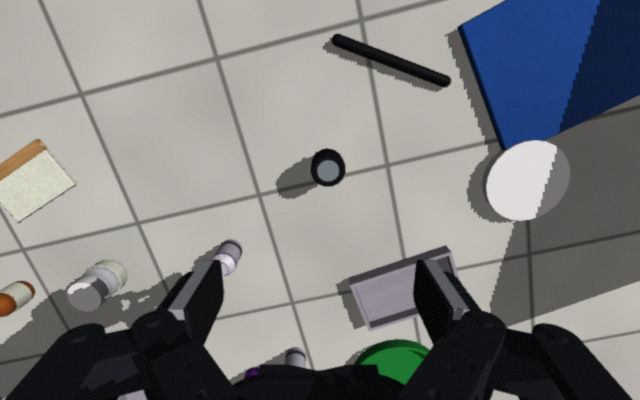

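The eyepiece lens is at (327,172), against a prediction of (326,171), so the estimates are good to about 1 mm. Descending and gripping.

```bash
python3 -m jog '[[0.0275,0.007,-0.002,0],[0.0275,0,0,0],[0.0275,0,0,0],[0.0275,0,0,0],[0.0275,0,0,0],[0.0275,0,0,0],[0.0275,0,0,0],[0.0275,0,0,0],[0,0,0,0],[0,0,0,0]]' 1 40
python3 -m jog '[[0,0,0,0],[0,0,0,0],[0,0,0,0],[0,0,0,0],[0,0,0,0],[0,0,0,0],[0,0,0,0],[0,0,0,0],[0,0,0,0],[0,0,0,0]]' 0 40
python3 -m jog '[[-0.025,0,0,0],[-0.025,0,0,0],[-0.025,0,0,0],[-0.025,0,0,0],[-0.02,0,0,0],[0,0,0,0],[0,0,0,0]]'
python3 -c "
from h import *
ci=camera_info('wrist'); cv2.imwrite('pics/w2.png',grab_frame('wrist')); go([.655,-.016,.0165])"
```

```text
time: 2.15
tcp_pos: [0.3547, 0.2808, 0.0099]
tool_rot: [0.701, 0.079, 0.704, -0.081]
ft_force: [-0.0, 0.3, -0.2]
gripper_width: 0.0852
time: 2.98
tcp_pos: [0.3579, 0.2818, 0.0129]
tool_rot: [0.703, 0.082, 0.702, -0.08]
ft_force: [-1.6, -0.8, 6.0]
gripper_width: 0.0348
time: 3.57
tcp_pos: [0.3578, 0.2816, 0.133]
tool_rot: [0.703, 0.083, 0.702, -0.08]
ft_force: [0.0, 0.6, -0.5]
gripper_width: 0.0348
shift [ 0.1149 -0.2211  0.3579] tcp [0.3568 0.2807 0.1317] w 0.0347 t 3.6167
jaw heading 1.341 tool x [ 0.     0.001 -1.   ] y [0.228 0.974 0.001] z [ 0.974 -0.228  0.   ]
```

View pics/w2.png

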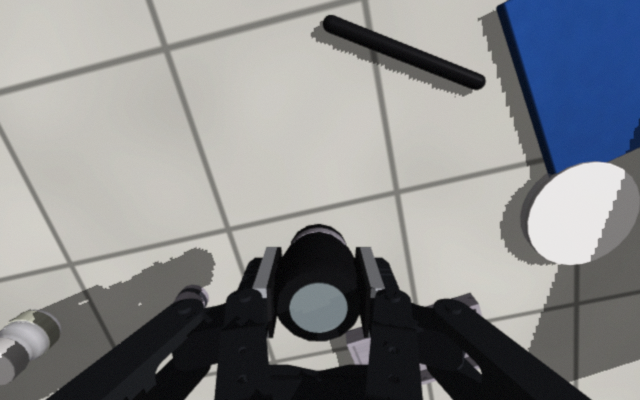

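The eyepiece is held upright between the pads, lens at (319,308). Moving it to the dish and looking before lowering.

```bash
python3 -m jog '[[0,-0.0179,0.0278,0],[0,-0.0179,0.0278,0],[0,-0.0179,0.0278,0],[0,-0.0179,0.0278,0],[0,-0.0179,0.0278,0],[0,-0.0179,0.0278,0],[0,-0.0179,0.0278,0],[0,-0.0179,0.0278,0],[0,-0.0179,0.0278,0],[0,-0.0179,0.0278,0],[0,-0.0179,0.0278,0],[0,-0.0179,0.0278,0],[0,-0.0179,0.0278,0],[0,0,0,0],[0,0,0,0]]'
python3 -c "
from h import *
ci=camera_info('wrist'); cv2.imwrite('pics/w3.png',grab_frame('wrist')); go([.656,-.028,.018])
print(proj('wrist',[.632,-.022,.018],ci))"
```

```text
time: 4.87
tcp_pos: [0.6552, -0.0317, 0.1291]
tool_rot: [0.701, 0.082, 0.703, -0.084]
ft_force: [-0.2, 0.4, -0.5]
gripper_width: 0.0346
shift [0.111  0.0017 0.0017] tcp [ 0.6544 -0.0292  0.129 ] w 0.0349 t 4.9167
jaw heading 1.339 tool x [-0.004 -0.    -1.   ] y [ 0.23   0.973 -0.001] z [ 0.973 -0.23  -0.004]
[323.10077218 165.10283324]
```

View pics/w3.png

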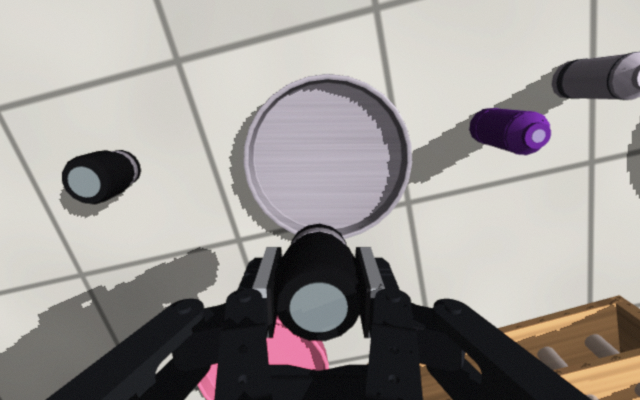

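The dish rim spans x 245–411 and y 73–240, so its centre is about 7 mm nearer the base than I estimated. Recomputing.

```bash
python3 -c "
from h import *
ci=camera_info('wrist')
d=ray('wrist',(328,157),.018,ci); print(d)
z=np.array([.974,-.228,0])
go([d[0]+.0244,d[1]-.0057,.018])
print('eyeA',ray('wrist',(84,182),.048,ci),'purple',ray('wrist',(538,134),.066,ci), 'long',ray('wrist',(634,74),.066,ci))
print(ray('top',(335.5,180),.018))
g=cv2.cvtColor(cv2.imread('pics/top0.png'),6)[145:215,300:370]
"
```

```text
[ 0.6257631  -0.01412333  0.018     ]
shift [ 0.111   0.0083 -0.0058] tcp [ 0.6544 -0.0292  0.129 ] w 0.0349 t 4.9167
jaw heading 1.339 tool x [-0.004 -0.    -1.   ] y [ 0.23   0.973 -0.001] z [ 0.973 -0.23  -0.004]
eyeA [ 0.59824723 -0.18203686  0.048     ] purple [0.63225586 0.11392648 0.066     ] long [0.61012677 0.16885979 0.066     ]
[ 0.63221085 -0.02201266  0.018     ]
```

```bash
python3 -m jog '[[0.02,0.0055,-0.004,0],[0.02,0,0,0],[0.02,0,0,0],[0.02,0,0,0],[0.015,0,0,0],[0.01,0,0,0],[0.004,0,0,0],[0.002,0,0,0],[0,0,0,0],[0,0,0,0]]'
python3 -m jog '[[0,0,0,0],[0,0,0,0],[0,0,0,0],[0,0,0,0]]' 0.6
python3 -m jog '[[-0.02,0,0,0],[-0.025,0,0,0],[-0.03,0,0,0],[-0.03,0,0,0],[0,0,0,0]]' 1
python3 -c "
from h import *
go([.599,-.184,.13])"
```

```text
time: 5.75
tcp_pos: [0.6542, -0.022, 0.0214]
tool_rot: [0.703, 0.081, 0.702, -0.081]
ft_force: [0.9, -0.4, -1.4]
gripper_width: 0.0346
time: 6.08
tcp_pos: [0.6537, -0.0219, 0.0209]
tool_rot: [0.703, 0.081, 0.702, -0.081]
ft_force: [0.0, -0.6, -0.4]
gripper_width: 0.0511
time: 6.5
tcp_pos: [0.6585, -0.0228, 0.1329]
tool_rot: [0.707, 0.082, 0.698, -0.081]
ft_force: [2.0, -0.5, 1.4]
gripper_width: 0.0852
shift [ 0.002  -0.1706 -0.0212] tcp [ 0.6585 -0.0228  0.1329] w 0.0852 t 6.5
jaw heading 1.341 tool x [ 0.013  0.    -1.   ] y [0.228 0.974 0.003] z [ 0.974 -0.228  0.013]
```

```bash
python3 -m jog '[[-0.01,-0.0243,-0.003,0],[-0.01,-0.0243,-0.003,0],[-0.01,-0.0243,-0.003,0],[-0.01,-0.0243,-0.003,0],[0,-0.0243,-0.003,0],[0,-0.0243,-0.003,0],[0,-0.0243,-0.003,0],[0,0,0,0],[0,0,0,0],[0,0,0,0]]'
python3 -c "
from h import *
ci=camera_info('wrist'); cv2.imwrite('pics/w4.png',grab_frame('wrist')); go([.599,-.184,.0105])
np.save('ci4.npy',ci,allow_pickle=True)
print(proj('wrist',[.599,-.184,.048],ci),proj('wrist',[.628,-.017,.018],ci),proj('wrist',[.652,-.023,.053],ci))"
```

```text
time: 7.33
tcp_pos: [0.5943, -0.182, 0.1653]
tool_rot: [0.703, 0.081, 0.702, -0.081]
ft_force: [0.2, -0.3, -0.6]
gripper_width: 0.0855
shift [ 0.1546 -0.0021  0.0049] tcp [ 0.5947 -0.181   0.1651] w 0.085 t 7.3833
jaw heading 1.343 tool x [ 0.     0.001 -1.   ] y [0.226 0.974 0.001] z [ 0.974 -0.226  0.   ]
[316.15096985 198.95965207] [505.0602003  178.01760836] [522.36468613 218.03315769]
```

View pics/w4.png

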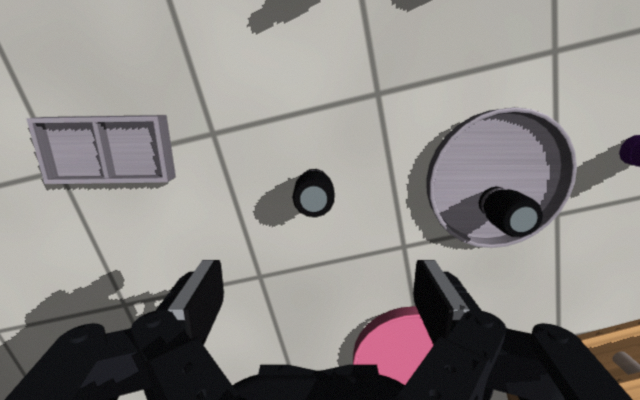

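Eyepiece B stands upright in the dish, lens at (523,219). Eyepiece A's lens is at (314,198), as predicted. Grasping A.

```bash
python3 -m jog '[[0.0255,-0.003,0.004,0],[0.0255,0,0,0],[0.0255,0,0,0],[0.0255,0,0,0],[0.0255,0,0,0],[0.0255,0,0,0],[0,0,0,0],[0,0,0,0]]' 1 40
python3 -m jog '[[0,0,0,0],[0,0,0,0],[0,0,0,0],[0,0,0,0],[0,0,0,0],[0,0,0,0],[0,0,0,0],[0,0,0,0],[0,0,0,0],[0,0,0,0]]' 0 40
python3 -m jog '[[-0.025,0,0,0],[-0.025,0,0,0],[-0.025,0,0,0],[-0.025,0,0,0],[-0.02,0,0,0],[0,0,0,0],[0,0,0,0]]'
python3 -c "
from h import *
go([.604,-.011,.018])"
```

```text
time: 8.05
tcp_pos: [0.5963, -0.1842, 0.0106]
tool_rot: [0.701, 0.081, 0.704, -0.08]
ft_force: [-0.4, -0.1, -0.1]
gripper_width: 0.0854
time: 8.88
tcp_pos: [0.5987, -0.1871, 0.0141]
tool_rot: [0.703, 0.081, 0.701, -0.081]
ft_force: [0.5, 0.4, 6.0]
gripper_width: 0.0349
time: 9.47
tcp_pos: [0.598, -0.1869, 0.1335]
tool_rot: [0.703, 0.081, 0.701, -0.081]
ft_force: [0.1, 0.8, -1.3]
gripper_width: 0.0346
shift [ 0.1155  0.1726 -0.0346] tcp [ 0.598  -0.1869  0.1335] w 0.0346 t 9.4667
jaw heading 1.341 tool x [ 0.003 -0.    -1.   ] y [0.228 0.974 0.   ] z [ 0.974 -0.228  0.003]
```

```bash
python3 -m jog '[[0,0.0247,-0.005,0],[0,0.0247,-0.005,0],[0,0.0247,-0.005,0],[0,0.0247,-0.005,0],[0,0.0247,-0.005,0],[0,0.0247,-0.005,0],[0,0.0247,-0.005,0],[0,0,0,0],[0,0,0,0],[0,0,0,0]]'
python3 -c "
from h import *
go([.604,-.011,.018])"
```

```text
time: 10.3
tcp_pos: [0.6012, -0.0109, 0.1307]
tool_rot: [0.701, 0.08, 0.703, -0.082]
ft_force: [0.2, -0.7, -0.9]
gripper_width: 0.0347
shift [0.1127 0.0008 0.0031] tcp [ 0.6012 -0.0109  0.1307] w 0.0347 t 10.3
jaw heading 1.341 tool x [-0.003 -0.001 -1.   ] y [ 0.228  0.974 -0.002] z [ 0.974 -0.228 -0.003]
```

```bash
python3 -m jog '[[0.02,0,0.002,0],[0.02,0,0,0],[0.02,0,0,0],[0.02,0,0,0],[0.015,0,0,0],[0.01,0,0,0],[0.005,0,0,0],[0.003,0,0,0],[0,0,0,0],[0,0,0,0]]'
python3 -m jog '[[0,0,0,0],[0,0,0,0],[0,0,0,0],[0,0,0,0]]' 0.6
python3 -m jog '[[-0.02,0,0,0],[-0.025,0,0,0],[-0.03,0,0,0],[-0.03,0,0,0],[0,0,0,0]]' 1
python3 -c "
from h import *
go([.610,.170,.19])"
```

```text
time: 11.13
tcp_pos: [0.6054, -0.0116, 0.0201]
tool_rot: [0.703, 0.081, 0.702, -0.081]
ft_force: [-0.3, -0.4, -0.5]
gripper_width: 0.0347
time: 11.47
tcp_pos: [0.6048, -0.0106, 0.0196]
tool_rot: [0.703, 0.081, 0.702, -0.081]
ft_force: [-1.2, -0.7, -0.8]
gripper_width: 0.0513
time: 11.88
tcp_pos: [0.6097, -0.0112, 0.1312]
tool_rot: [0.707, 0.082, 0.698, -0.08]
ft_force: [1.7, -1.6, 0.4]
gripper_width: 0.0856
shift [-0.0586  0.1767 -0.0403] tcp [ 0.6097 -0.0112  0.1312] w 0.0856 t 11.8833
jaw heading 1.341 tool x [ 0.013  0.001 -1.   ] y [0.228 0.974 0.004] z [ 0.974 -0.228  0.012]
```

```bash
python3 -m jog '[[-0.01,0.0253,-0.0058,0],[-0.01,0.0253,-0.0058,0],[-0.01,0.0253,-0.0058,0],[-0.01,0.0253,-0.0058,0],[-0.01,0.0253,-0.0058,0],[-0.01,0.0253,-0.0058,0],[0,0.0253,-0.0058,0],[0,0,0,0.12],[0,0,0,0.12],[0,0,0,0.12],[0,0,0,0.12],[0,0,0,0.12],[0,0,0,0.12],[0,0,0,0.12],[0,0,0,0.12],[0,0,0,0.06],[0,0,0,0],[0,0,0,0]]'
python3 -c "
from h import *
ci=camera_info('wrist'); cv2.imwrite('pics/w5.png',grab_frame('wrist')); go([.612,.172,.02])
np.save('ci5.npy',ci,allow_pickle=True)
print(proj('wrist',[.612,.172,.066],ci),proj('wrist',[.632,.111,.066],ci))"
```

```text
time: 13.38
tcp_pos: [0.605, 0.1711, 0.184]
tool_rot: [0.574, 0.413, 0.574, -0.413]
ft_force: [-0.3, 0.2, 0.5]
gripper_width: 0.0853
shift [0.164  0.0069 0.0013] tcp [0.6051 0.171  0.184 ] w 0.0856 t 13.4333
jaw heading 0.323 tool x [-0. -0. -1.] y [ 0.948  0.317 -0.   ] z [ 0.317 -0.948  0.   ]
[326.40797443 194.99632631] [325.42357111 264.84080807]
```

View pics/w5.png

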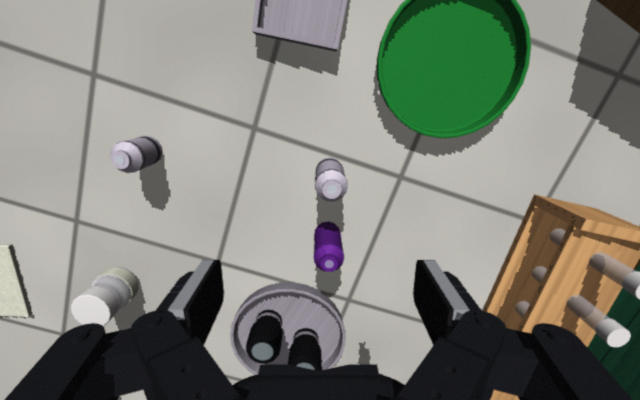

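```bash
python3 -c "
from h import *
ci=np.load('ci5.npy',allow_pickle=True).item()
p=ray('wrist',(331,188),.066,ci);print(p, ray('side',(298.5,161),.066), ray('top',(252.5,188),.066))
print(proj('wrist',[p[0],p[1],0],ci),proj('side',[p[0],p[1],0]),proj('side',p),proj('top',p))
print('purple',ray('wrist',(328,264),.066,ci),'short',ray('wrist',(121,158),.05,ci),ray('side',(249,194),.05),ray('top',(269,261.5),.05))
go([p[0],p[1],.02])
m=cv2.imread('pics/w5.png')[130:290,280:380]; s=cv2.imread('pics/side0.png')[150:220,230:340]
cv2.imwrite('pics/z5.png',np.hstack([cv2.resize(m,(250,400),interpolation=2),cv2.resize(s,(550,400),interpolation=2)]))"
```

```text
[0.61360613 0.17881225 0.066     ] [0.61155491 0.16638052 0.066     ] [0.61293613 0.17459673 0.066     ]
[328.5276191  169.64165922] [297.23404773 179.08911119] [296.51330373 158.84596419] [250.69939134 187.76364851]
purple [0.63387382 0.11249918 0.066     ] short [0.44025817 0.14358346 0.05      ] [0.43896358 0.13279556 0.05      ] [0.44012426 0.14062396 0.05      ]
shift [ 0.164   0.0106 -0.0047] tcp [0.6051 0.171  0.184 ] w 0.0856 t 13.4333
jaw heading 0.323 tool x [-0. -0. -1.] y [ 0.948  0.317 -0.   ] z [ 0.317 -0.948  0.   ]
```

View pics/z5.png

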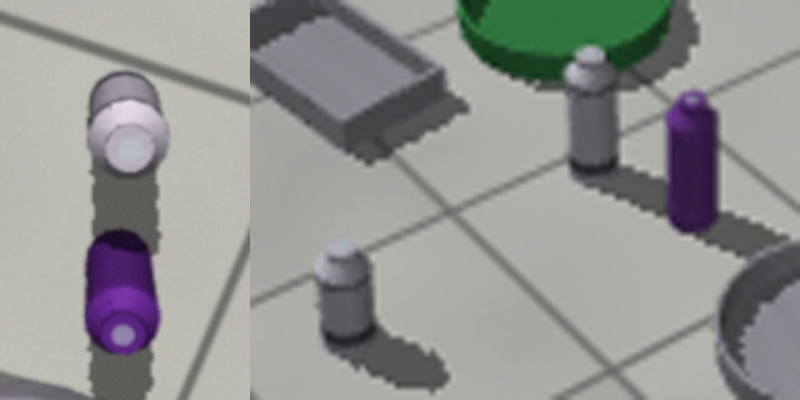

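The objective beside the purple one is the long one (taller in the side view), and both eyepieces stand upright in the dish. Grasping the long objective, jaws square to the line towards the purple one.

```bash
python3 -m jog '[[0.027,0.009,-0.0013,0],[0.027,0,0,0],[0.027,0,0,0],[0.027,0,0,0],[0.027,0,0,0],[0.027,0,0,0],[0,0,0,0],[0,0,0,0]]' 1 40
python3 -m jog '[[0,0,0,0],[0,0,0,0],[0,0,0,0],[0,0,0,0],[0,0,0,0],[0,0,0,0],[0,0,0,0],[0,0,0,0],[0,0,0,0],[0,0,0,0],[0,0,0,0]]' 0 40
python3 -m jog '[[-0.025,0,0,0],[-0.025,0,0,0],[-0.025,0,0,0],[-0.025,0,0,0],[-0.02,0,0,0],[-0.01,0,0,0],[0,0,0,0],[0,0,0,0]]'
python3 - <<'E'
from h import *
im=cv2.imread("pics/w4.png"); c=cv2.resize(im[95:205,10:190],None,fx=4,fy=4,interpolation=2); cv2.imwrite("pics/z4.png",c)
go([.524,-.367,.16])
E
```

```text
time: 14.1
tcp_pos: [0.6117, 0.1746, 0.0207]
tool_rot: [0.573, 0.412, 0.575, -0.415]
ft_force: [-0.0, 0.1, 0.2]
gripper_width: 0.0856
time: 15.02
tcp_pos: [0.6143, 0.1754, 0.0237]
tool_rot: [0.574, 0.414, 0.573, -0.413]
ft_force: [-0.7, 0.3, 6.5]
gripper_width: 0.0272
time: 15.68
tcp_pos: [0.613, 0.1751, 0.1519]
tool_rot: [0.573, 0.414, 0.574, -0.414]
ft_force: [0.5, -0.9, -1.0]
gripper_width: 0.0268
shift [-0.0082 -0.2557  0.4863] tcp [0.613  0.1751 0.1519] w 0.0268 t 15.6833
jaw heading 0.321 tool x [-0.  0. -1.] y [ 0.949  0.316 -0.   ] z [ 0.316 -0.949 -0.   ]
```

View pics/z4.png

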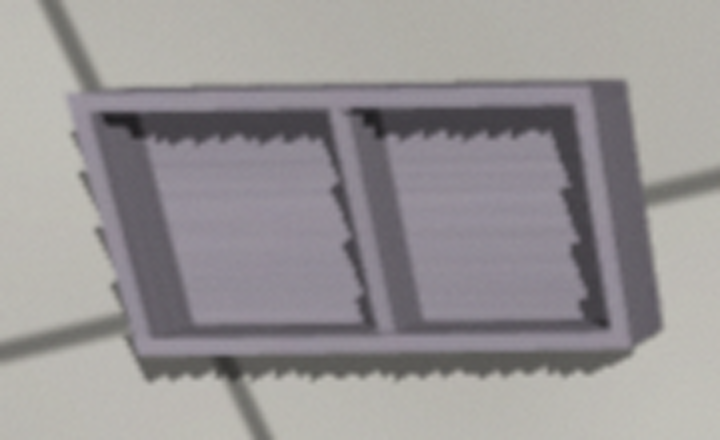

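```bash
python3 - <<'E'
from h import *
ci=np.load('ci4.npy',allow_pickle=True).item()
Q=np.array([ray('wrist',(10+u/4,95+v/4),.018,ci)[:2] for u,v in [(70,97),(587,87),(632,350),(135,355)]])
print(Q.round(4),Q.mean(0)); e=(Q[1]-Q[0])+(Q[2]-Q[3]); h=np.arctan2(e[1],e[0]); print(h, np.linalg.norm(np.diff(Q,axis=0),axis=1))
c=(Q.mean(0)+[.5236,-.3669])/2; e=np.array([np.cos(1.40),np.sin(1.40)])
for s in (1,-1): print(s,c+s*e*.0275); 
go([*(c-e*.0275),.16])
E
```

```text
[[ 0.4835 -0.408 ]
 [ 0.5066 -0.3007]
 [ 0.5629 -0.3124]
 [ 0.5385 -0.4216]] [ 0.52288567 -0.3606973 ]
1.3549521518444083 [0.10970052 0.05756276 0.11185926]
1 [ 0.52791693 -0.33669878]
-1 [ 0.51856874 -0.39089852]
shift [-0.0082 -0.2683  0.5072] tcp [0.613  0.1751 0.1519] w 0.0268 t 15.6833
jaw heading 0.321 tool x [-0.  0. -1.] y [ 0.949  0.316 -0.   ] z [ 0.316 -0.949 -0.   ]
```

```bash
python3 -m jog '[[0,-0.0179,0.0338,0],[0,-0.0179,0.0338,0],[0,-0.0179,0.0338,0],[0,-0.0179,0.0338,0],[0,-0.0179,0.0338,0],[0,-0.0179,0.0338,0],[0,-0.0179,0.0338,0],[0,-0.0179,0.0338,0],[0,-0.0179,0.0338,0],[0,-0.0179,0.0338,0],[0,-0.0179,0.0338,0],[0,-0.0179,0.0338,0],[0,-0.0179,0.0338,0],[0,-0.0179,0.0338,0],[0,-0.0179,0.0338,0],[0,0,0,0.12],[0,0,0,0.12],[0,0,0,0.12],[0,0,0,0.12],[0,0,0,0.04]]'
python3 -m jog '[[0,0,0,0],[0,0,0,0],[0,0,0,0]]'
python3 -c "
from h import *
ci=camera_info('wrist'); cv2.imwrite('pics/w6.png',grab_frame('wrist')); go([.518,-.39,.029])
np.save('ci6.npy',ci,allow_pickle=True)"
```

```text
time: 17.35
tcp_pos: [0.5172, -0.3897, 0.1492]
tool_rot: [-0.445, -0.548, -0.448, 0.549]
ft_force: [-0.7, -0.1, -0.8]
gripper_width: 0.0271
time: 17.6
tcp_pos: [0.5179, -0.3902, 0.1509]
tool_rot: [-0.447, -0.547, -0.449, 0.547]
ft_force: [0.3, 0.2, -2.0]
gripper_width: 0.0271
shift [ 0.1223 -0.     -0.0003] tcp [ 0.5181 -0.3904  0.1513] w 0.0272 t 17.65
jaw heading -0.198 tool x [-0.001  0.001 -1.   ] y [ 0.98  -0.197 -0.001] z [-0.197 -0.98  -0.001]
```

View pics/w6.png

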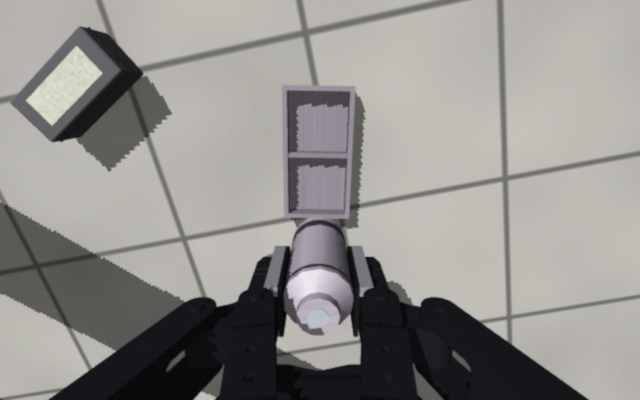

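```bash
python3 - <<'E'
from h import *
ci=np.load('ci6.npy',allow_pickle=True).item()
Q=np.array([ray('wrist',p,.018,ci)[:2] for p in [(283,87),(355,87),(350,218),(285,218)]])
print(Q.round(4),Q.mean(0)); e=(Q[1]-Q[2])+(Q[0]-Q[3]); h=np.arctan2(e[1],e[0]); print(h, np.linalg.norm(np.diff(Q,axis=0),axis=1))
d=(ray('wrist',(285,155),.018,ci)+ray('wrist',(352,155),.018,ci))[:2]/2;print('div',d)
print(ray('wrist',(54,84),.034,ci))
c=.5*(Q.mean(0)+[.523,-.364]);e=np.array([np.cos(1.37),np.sin(1.37)])
for s in(1,-1): print(c+s*e*.0275)
go([*(c-e*.0275),.029])
E
```

```text
[[ 0.5068 -0.3036]
 [ 0.5621 -0.3147]
 [ 0.5398 -0.4223]
 [ 0.4834 -0.411 ]] [ 0.52302965 -0.36289614]
1.3612171581077543 [0.0563487  0.10981653 0.05748125]
div [ 0.52351877 -0.36171192]
[ 0.34368666 -0.26890303  0.034     ]
[ 0.52849969 -0.3365006 ]
[ 0.51752996 -0.39039554]
shift [ 0.1223 -0.0004  0.0002] tcp [ 0.5181 -0.3904  0.1513] w 0.0272 t 17.65
jaw heading -0.198 tool x [-0.001  0.001 -1.   ] y [ 0.98  -0.197 -0.001] z [-0.197 -0.98  -0.001]
```

The tray rim, corners (283,87) to (350,218), gives a centre of (0.523,-0.363), and the held objective is over its bay. Lowering and releasing.

```bash
python3 -m jog '[[0.02,0,0,0],[0.025,0,0,0],[0.025,0,0,0],[0.02,0,0,0],[0.015,0,0,0],[0.01,0,0,0],[0.005,0,0,0],[0.003,0,0,0],[0,0,0,0],[0,0,0,0]]'
python3 -m jog '[[0,0,0,0],[0,0,0,0],[0,0,0,0],[0,0,0,0]]' 0.55
python3 -m jog '[[-0.02,0,0,0],[-0.025,0,0,0],[-0.03,0,0,0],[-0.03,0,0,0],[-0.03,0,0,0],[0,0,0,0],[0,0,0,0]]' 1
python3 -c "
from h import *
ci=camera_info('wrist'); cv2.imwrite('pics/w7.png',grab_frame('wrist')); go([.346,-.270,.16])"
```

```text
time: 18.48
tcp_pos: [0.5193, -0.3916, 0.0304]
tool_rot: [0.449, 0.547, 0.447, -0.547]
ft_force: [-0.4, 0.2, -0.1]
gripper_width: 0.0269
time: 18.82
tcp_pos: [0.519, -0.391, 0.0299]
tool_rot: [0.448, 0.547, 0.448, -0.547]
ft_force: [0.6, -0.7, -0.6]
gripper_width: 0.0468
time: 19.4
tcp_pos: [0.5198, -0.3922, 0.1671]
tool_rot: [0.45, 0.548, 0.446, -0.547]
ft_force: [-0.6, 0.5, -0.6]
gripper_width: 0.0855
shift [ 0.0047 -0.1934 -0.0844] tcp [ 0.5189 -0.3909  0.165 ] w 0.0851 t 19.45
jaw heading -0.199 tool x [ 0.001 -0.    -1.   ] y [ 0.98  -0.198  0.002] z [-0.198 -0.98  -0.   ]
```

View pics/w7.png

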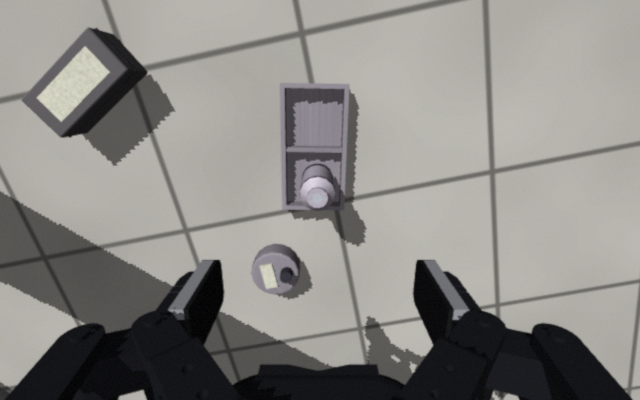

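The long objective stands upright in its bay, nose at (317,198). Now the slide box.

```bash
python3 -m jog '[[0,-0.0276,-0.012,0],[0,-0.0276,-0.012,0],[0,-0.0276,-0.012,0],[0,-0.0276,-0.012,0],[0,-0.0276,-0.012,0],[0,-0.0276,-0.012,0],[0,-0.0276,-0.012,0],[0,0,0,0.12],[0,0,0,0.12],[0,0,0,0.12],[0,0,0,0.12],[0,0,0,0.12],[0,0,0,0.12],[0,0,0,0.12],[0,0,0,0.04],[0,0,0,0],[0,0,0,0],[0,0,0,0]]'
python3 -c "
from h import *
ci=camera_info('wrist'); im=grab_frame('wrist'); cv2.imwrite('pics/w8.png',im[60:340,170:470]); go([.346,-.270,.014]);np.save('ci8.npy',ci,allow_pickle=True)
cv2.imwrite('pics/w8.png',cv2.resize(im[60:340,170:470],None,fx=2,fy=2))"
```

```text
time: 20.95
tcp_pos: [0.3452, -0.2698, 0.1637]
tool_rot: [-0.172, -0.685, -0.173, 0.686]
ft_force: [-0.2, 0.4, -0.1]
gripper_width: 0.0855
shift [ 0.1499  0.0004 -0.0006] tcp [ 0.3454 -0.2699  0.1639] w 0.0852 t 21.0
jaw heading -1.078 tool x [-0.001  0.    -1.   ] y [ 0.473 -0.881 -0.001] z [-0.881 -0.473  0.001]
```

View pics/w8.png

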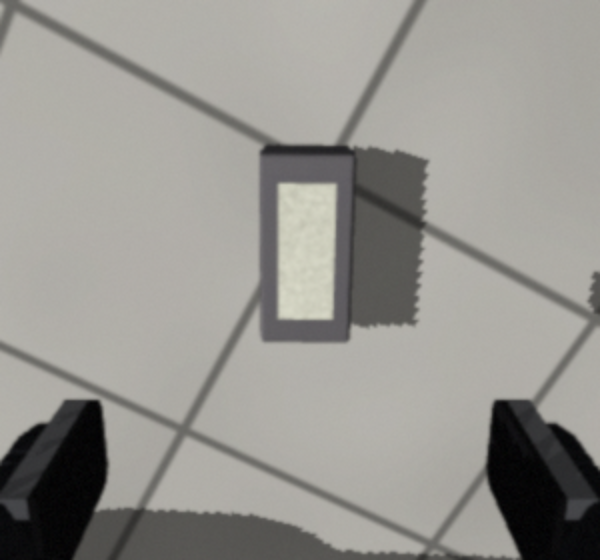

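```bash
python3 -c "
from h import *
ci=np.load('ci8.npy',allow_pickle=True).item()
Q=np.array([ray('wrist',(170+u/2,60+v/2),.034,ci) for u,v in [(262,153),(353,155),(348,341),(262,341)]])
p=Q.mean(0);print(Q,p);go([p[0],p[1],.013])"
```

```text
[[ 0.37719676 -0.23606793  0.034     ]
 [ 0.39389855 -0.26886794  0.034     ]
 [ 0.32192642 -0.30744078  0.034     ]
 [ 0.30391797 -0.27391873  0.034     ]] [ 0.34923492 -0.27157384  0.034     ]
shift [ 0.1508  0.0034 -0.0027] tcp [ 0.3454 -0.2699  0.1639] w 0.0852 t 21.0
jaw heading -1.078 tool x [-0.001  0.    -1.   ] y [ 0.473 -0.881 -0.001] z [-0.881 -0.473  0.001]
```

```bash
python3 -m jog '[[0.0252,0.0034,-0.0027,0],[0.0252,0,0,0],[0.0252,0,0,0],[0.0252,0,0,0],[0.0252,0,0,0],[0.0252,0,0,0],[0,0,0,0],[0,0,0,0]]' 1 50
python3 -m jog '[[0,0,0,0],[0,0,0,0],[0,0,0,0],[0,0,0,0],[0,0,0,0],[0,0,0,0],[0,0,0,0],[0,0,0,0],[0,0,0,0],[0,0,0,0]]' 0 50
python3 -m jog '[[-0.025,0,0,0],[-0.025,0,0,0],[-0.025,0,0,0],[-0.025,0,0,0],[-0.025,0,0,0],[-0.02,0,0,0],[0,0,0,0],[0,0,0,0]]'
python3 -c "
from h import *
go([.54,.336,.16])"
```

```text
time: 21.67
tcp_pos: [0.3484, -0.2716, 0.0123]
tool_rot: [-0.171, -0.685, -0.173, 0.687]
ft_force: [-0.3, -0.2, 0.3]
gripper_width: 0.0855
time: 22.5
tcp_pos: [0.3511, -0.2725, 0.0145]
tool_rot: [0.173, 0.687, 0.172, -0.685]
ft_force: [-0.2, 0.1, 6.6]
gripper_width: 0.0392
time: 23.17
tcp_pos: [0.351, -0.2715, 0.1588]
tool_rot: [0.172, 0.687, 0.173, -0.684]
ft_force: [-0.7, 0.3, -1.7]
gripper_width: 0.0388
shift [ 0.0006 -0.4456 -0.4541] tcp [ 0.351  -0.2715  0.1588] w 0.0388 t 23.1667
jaw heading -1.078 tool x [ 0.004  0.002 -1.   ] y [ 0.473 -0.881  0.001] z [-0.881 -0.473 -0.004]
```

```bash
python3 -m jog '[[0,-0.0223,-0.0227,0],[0,-0.0223,-0.0227,0],[0,-0.0223,-0.0227,0],[0,-0.0223,-0.0227,0],[0,-0.0223,-0.0227,0],[0,-0.0223,-0.0227,0],[0,-0.0223,-0.0227,0],[0,-0.0223,-0.0227,0],[0,-0.0223,-0.0227,0],[0,-0.0223,-0.0227,0],[0,-0.0223,-0.0227,0],[0,-0.0223,-0.0227,0],[0,-0.0223,-0.0227,0],[0,-0.0223,-0.0227,0],[0,-0.0223,-0.0227,0],[0,-0.0223,-0.0227,0],[0,-0.0223,-0.0227,0],[0,-0.0223,-0.0227,0],[0,-0.0223,-0.0227,0],[0,-0.0223,-0.0227,0]]'
python3 -m jog '[[0,0,0,-0.12],[0,0,0,-0.12],[0,0,0,-0.12],[0,0,0,-0.12],[0,0,0,-0.12],[0,0,0,-0.12],[0,0,0,-0.12],[0,0,0,-0.12],[0,0,0,-0.12],[0,0,0,-0.12],[0,0,0,0],[0,0,0,0],[0,0,0,0]]'
python3 -c "
from h import *
ci=camera_info('wrist'); cv2.imwrite('pics/w9.png',grab_frame('wrist')); go([.54,.336,.02]);np.save('ci9.npy',ci,allow_pickle=True)"
```

```text
time: 24.83
tcp_pos: [0.5381, 0.3361, 0.1548]
tool_rot: [-0.172, -0.684, -0.172, 0.688]
ft_force: [-0.8, -0.3, -0.8]
gripper_width: 0.0389
time: 25.92
tcp_pos: [0.5387, 0.3349, 0.1565]
tool_rot: [0.528, 0.469, 0.529, -0.471]
ft_force: [-0.6, -0.4, -1.0]
gripper_width: 0.039
shift [ 0.1368  0.0015 -0.0009] tcp [0.5389 0.335  0.1569] w 0.0388 t 25.9667
jaw heading 0.119 tool x [-0.002 -0.001 -1.   ] y [ 0.993  0.118 -0.002] z [ 0.118 -0.993  0.001]
```

View pics/w9.png

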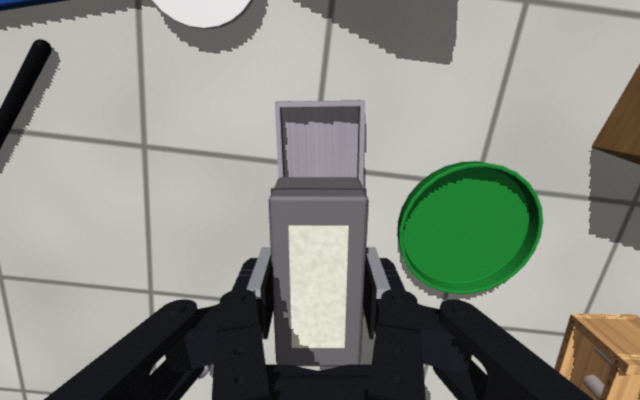

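```bash
python3 -c "
from h import *
ci=np.load('ci9.npy',allow_pickle=True).item()
a,b=[ray('wrist',p,.018,ci)[:2] for p in [(276,101),(365,101)]]
print(a,b,np.linalg.norm(a-b)); h=np.arctan2((b-a)[1],(b-a)[0]); print('tray x heading',h)
m=(a+b)/2; y=np.array([-np.sin(h),np.cos(h)]); c=m-.064*y; print(c); c=(c+[.539,.338])/2; go([*c,.02])"
```

```text
[0.49616123 0.40210488] [0.56759747 0.41054229] 0.07193278670220715
tray x heading 0.1175664306343262
[0.53938628 0.34276537]
shift [ 0.1368  0.0012 -0.0054] tcp [0.5389 0.335  0.1569] w 0.0388 t 25.9667
jaw heading 0.119 tool x [-0.002 -0.001 -1.   ] y [ 0.993  0.118 -0.002] z [ 0.118 -0.993  0.001]
```

The tray's far rim, (276,101) to (365,101), shows the box lined up with the tray. Lowering with a 5 mm correction.

```bash
python3 -m jog '[[0.02,0.001,-0.005,0],[0.025,0,0,0],[0.025,0,0,0],[0.025,0,0,0],[0.02,0,0,0],[0.01,0,0,0],[0.006,0,0,0],[0.004,0,0,0],[0.002,0,0,0],[0,0,0,0],[0,0,0,0]]'
python3 -m jog '[[0,0,0,0],[0,0,0,0],[0,0,0,0]]' 0.65
python3 -m jog '[[-0.02,0,0,0],[-0.025,0,0,0],[-0.03,0,0,0],[-0.03,0,0,0],[-0.03,0,0,0],[0,0,0,0]]' 1
python3 -c "
from h import *
go([.44,.140,.17])"
```

```text
time: 26.88
tcp_pos: [0.5407, 0.3412, 0.0223]
tool_rot: [0.529, 0.47, 0.529, -0.468]
ft_force: [0.5, -0.1, -0.4]
gripper_width: 0.0389
time: 27.13
tcp_pos: [0.5404, 0.3411, 0.022]
tool_rot: [0.529, 0.469, 0.529, -0.468]
ft_force: [-0.4, 0.0, 0.5]
gripper_width: 0.0552
time: 27.63
tcp_pos: [0.5446, 0.3429, 0.1641]
tool_rot: [0.53, 0.474, 0.528, -0.464]
ft_force: [1.4, 0.3, -0.0]
gripper_width: 0.0857
shift [-0.0088 -0.1281  0.1888] tcp [0.5446 0.3429 0.1641] w 0.0857 t 27.6333
jaw heading 0.12 tool x [ 0.011  0.009 -1.   ] y [0.993 0.12  0.012] z [ 0.12  -0.993 -0.007]
```

```bash
python3 -m jog '[[0,-0.0183,0.027,0],[0,-0.0183,0.027,0],[0,-0.0183,0.027,0],[0,-0.0183,0.027,0],[0,-0.0183,0.027,0],[0,-0.0183,0.027,0],[0,-0.0183,0.027,0],[0,0,0,0],[0,0,0,0],[0,0,0,0]]'
python3 -c "
from h import *
ci=camera_info('wrist'); im=grab_frame('wrist'); q=proj('wrist',[.44,.141,.05],ci); print(q); go([.44,.141,.014])
u,v=q.astype(int); g=cv2.GaussianBlur(im,(5,5),0)[v-45:v+45,u-45:u+45]
hsv=cv2.cvtColor(g,cv2.COLOR_BGR2HSV); b,gr,r=[g[...,i].astype(int) for i in range(3)]
m=((b-gr)>6).astype(np.uint8)
n,l,st,ce=cv2.connectedComponentsWithStats(m)
for s,c in zip(st[1:],ce[1:]):
  if s[4]>60: print(s[:2]+[u-45,v-45],s[2:],c+[u-45,v-45])
cv2.imwrite('pics/z10.png',np.hstack([cv2.resize(im[v-45:v+45,u-45:u+45],(400,400),interpolation=2),cv2.cvtColor(cv2.resize(m*255,(400,400)),8)]))"
```

```text
time: 28.47
tcp_pos: [0.4359, 0.1381, 0.1565]
tool_rot: [0.529, 0.47, 0.529, -0.468]
ft_force: [0.7, 0.3, 0.2]
gripper_width: 0.0853
[323.58048072 195.04520928]
shift [ 0.1426  0.0038 -0.0017] tcp [0.4362 0.1387 0.1566] w 0.0856 t 28.5167
jaw heading 0.122 tool x [ 0.002  0.001 -1.   ] y [0.993 0.122 0.002] z [ 0.122 -0.993 -0.001]
[305 166] [ 32  39 968] [320.5464876  185.21280992]
```

View pics/z10.png

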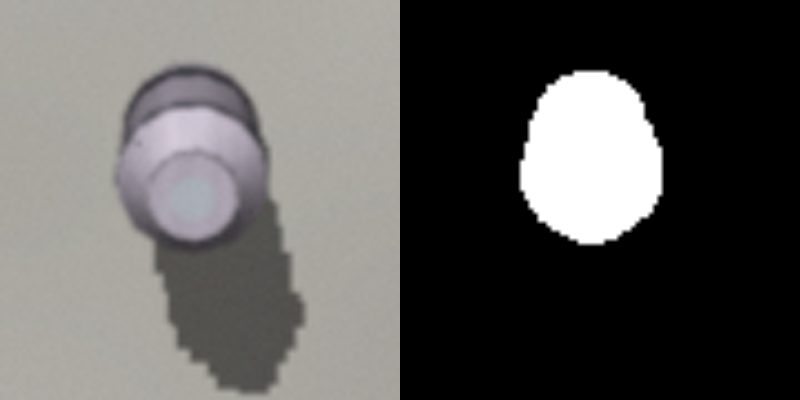

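Nose at (322,194), prediction (324,195): within 1 mm. Grasping the short objective.

```bash
python3 -m jog '[[0.0238,0.003,-0.002,0],[0.0238,0,0,0],[0.0238,0,0,0],[0.0238,0,0,0],[0.0238,0,0,0],[0.0238,0,0,0],[0,0,0,0],[0,0,0,0]]' 1 40
python3 -m jog '[[0,0,0,0],[0,0,0,0],[0,0,0,0],[0,0,0,0],[0,0,0,0],[0,0,0,0],[0,0,0,0],[0,0,0,0],[0,0,0,0],[0,0,0,0],[0,0,0,0]]' 0 40
python3 -m jog '[[-0.025,0,0,0],[-0.025,0,0,0],[-0.025,0,0,0],[-0.025,0,0,0],[-0.025,0,0,0],[-0.02,0,0,0],[-0.015,0,0,0],[0,0,0,0],[0,0,0,0]]'
python3 -c "
from h import *
go([.5285,-.3365,.17])"
```

```text
time: 29.18
tcp_pos: [0.4376, 0.1403, 0.0122]
tool_rot: [0.53, 0.467, 0.53, -0.47]
ft_force: [-0.6, -0.6, 0.7]
gripper_width: 0.0853
time: 30.1
tcp_pos: [0.4389, 0.1404, 0.0144]
tool_rot: [0.529, 0.47, 0.529, -0.468]
ft_force: [-1.4, -1.2, 5.6]
gripper_width: 0.0264
time: 30.85
tcp_pos: [0.4384, 0.1402, 0.1737]
tool_rot: [0.529, 0.47, 0.529, -0.468]
ft_force: [-0.2, 0.7, 0.0]
gripper_width: 0.0267
shift [0.0029 0.0318 0.4841] tcp [0.4384 0.1402 0.1737] w 0.0267 t 30.85
jaw heading 0.121 tool x [ 0.001  0.002 -1.   ] y [0.993 0.121 0.002] z [ 0.121 -0.993 -0.002]
```

```bash
python3 -m jog '[[0,0.0021,0.0323,0],[0,0.0021,0.0323,0],[0,0.0021,0.0323,0],[0,0.0021,0.0323,0],[0,0.0021,0.0323,0],[0,0.0021,0.0323,0],[0,0.0021,0.0323,0],[0,0.0021,0.0323,0],[0,0.0021,0.0323,0],[0,0.0021,0.0323,0],[0,0.0021,0.0323,0],[0,0.0021,0.0323,0],[0,0.0021,0.0323,0],[0,0.0021,0.0323,0],[0,0.0021,0.0323,0],[0,0,0,0.12],[0,0,0,0.12],[0,0,0,0.08]]'
python3 -m jog '[[0,0,0,0],[0,0,0,0],[0,0,0,0]]'
python3 -c "
from h import *
go([.5285,-.3365,.021])"
```

```text
time: 32.35
tcp_pos: [0.5259, -0.3381, 0.1705]
tool_rot: [-0.444, -0.548, -0.447, 0.55]
ft_force: [0.3, 0.0, -1.2]
gripper_width: 0.027
time: 32.6
tcp_pos: [0.5273, -0.3366, 0.1719]
tool_rot: [-0.448, -0.546, -0.449, 0.547]
ft_force: [0.3, -0.2, -1.2]
gripper_width: 0.0273
shift [ 0.1509  0.0015 -0.0003] tcp [ 0.5273 -0.3366  0.1719] w 0.0273 t 32.6
jaw heading -0.197 tool x [-0.002  0.001 -1.   ] y [ 0.981 -0.196 -0.002] z [-0.196 -0.981 -0.   ]
```

```bash
python3 -m jog '[[0.02,0.001,0,0],[0.025,0,0,0],[0.025,0,0,0],[0.025,0,0,0],[0.02,0,0,0],[0.015,0,0,0],[0.01,0,0,0],[0.006,0,0,0],[0.004,0,0,0],[0.001,0,0,0],[0,0,0,0],[0,0,0,0]]'
python3 -m jog '[[0,0,0,0],[0,0,0,0],[0,0,0,0],[0,0,0,0]]' 0.5
python3 -m jog '[[-0.01,0,0,0],[-0.025,0,0,0],[-0.03,0,0,0],[-0.03,0,0,0],[-0.03,0,0,0],[-0.03,0,0,0],[-0.03,0,0,0],[0,0,0,0]]' 1
python3 -c "
from h import *
t=grab_frame('top'); s=grab_frame('side'); ci=camera_info('wrist'); w=grab_frame('wrist'); cv2.imwrite('pics/top9.png',t)
B=lambda a:np.clip(a*1.5,0,255).astype(np.uint8)
bot=np.hstack([cv2.resize(s[110:350,190:470],(350,300)),cv2.resize(w,(450,300))])
top=cv2.resize(B(t[140:290,150:550]),(800,300),interpolation=2)
cv2.imwrite('pics/final.png',np.vstack([top,bot])); go([.5285,-.3365,.021])
for n,p in [('short',[.5285,-.3365,.055]),('long',[.519,-.391,.071])]: print(n,proj('wrist',p,ci)*[450/640,.75]+[350,300])"
```

```text
time: 33.6
tcp_pos: [0.5296, -0.3381, 0.0233]
tool_rot: [0.449, 0.547, 0.447, -0.547]
ft_force: [0.2, -0.4, 0.1]
gripper_width: 0.0273
time: 33.93
tcp_pos: [0.5292, -0.3376, 0.0227]
tool_rot: [0.448, 0.547, 0.448, -0.547]
ft_force: [0.4, -0.2, 0.2]
gripper_width: 0.0426
time: 34.6
tcp_pos: [0.5319, -0.3411, 0.2152]
tool_rot: [0.452, 0.549, 0.443, -0.546]
ft_force: [-0.2, -1.0, 1.4]
gripper_width: 0.0857
shift [ 0.1868 -0.0006 -0.0007] tcp [ 0.5288 -0.3374  0.2078] w 0.0854 t 34.75
jaw heading -0.199 tool x [ 0.001  0.    -1.   ] y [ 0.98  -0.198  0.001] z [-0.198 -0.98  -0.001]
short [572.15461564 434.99651686]
long [573.36919735 481.69771319]
```

View pics/final.png

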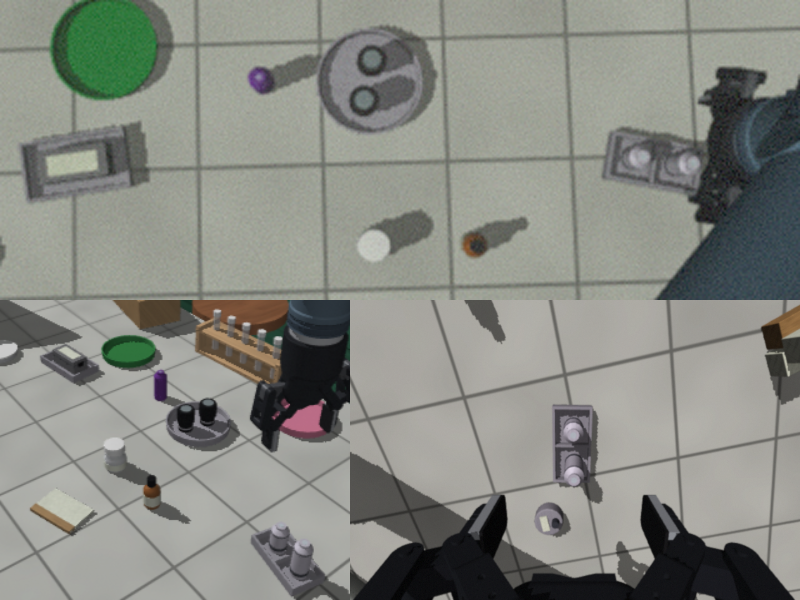

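The picture shows everything in place:
- **Eyepieces:** both upright in the dish, at (371,60) and (363,99).
- **Slide box:** flat along the long tray, at (75,163).
- **Objectives:** one upright in each bay, at (573,429) and (573,474).
- **Bystanders:** jar (374,245), oil bottle (474,244) and the purple look-alike have not moved.

The gripper is clear of everything, so I'm handing in.

```bash
python3 -c "
from rig import *
print(hand_in())"
```

```text
the job is handed in; nothing more can be done
None
```

I put all five parts away and handed the job in at about 35 s of the 128 s allowed; handing in gives no verdict.

**Last pictures (top, side and wrist):**
- **Eyepieces:** both are upright in the dish, about 25 mm either side of its centre.
- **Objectives:** one stands upright in each bay, within a few millimetres of where I aimed.
- **Slide box:** it lies flat, label up, along the long tray.
- **Left alone:** the oil bottle, specimen jar and purple look-alike are where they stood at the start.

**Disagreements and gaps:**
- **Dish position:** the top and wrist cameras differed by about 8–10 mm. I aimed between the two, and a later wrist view agreed to about 3 pixels.
- **Drop on release:** parts were let go an estimated 1–3 mm above the tray floor. All stayed upright.
- **Heights:** I judged that the parts rest on the tray floors by eye from the pictures and did not measure it.

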